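# Hold down the recessed reset of a heating stirrer with the reset key

### The job

The heating stirrer's safety cut-out has tripped. Take the flat-bladed reset key out of its stand, turn it so that its blade lines up with the slot in the stirrer's top, reach it straight down through the slot and press the recessed button well down; finish while still gripping the key and holding the button down. Leave the bottles and the dish undisturbed.

Things in the scene. Friction and masses are not known exactly. Their poses are not given: they have to be found in the camera images.
- key_handle (a point): Centre of the black handle of the loose reset key (80 g, give or take 30 %). The key stands upright in the stand, blade down; the handle's underside rests on the stand's top. Handle: upright block 32 mm (its x) by 16 mm (its y) by 56 mm tall (z up). Below it a flat steel blade 16 mm (x) by 6 mm (y), 50 mm long, narrowing to 11 by 4 mm over its last 5 mm. The blade is symmetric: a half turn about z makes no difference.
- key_tip (a point): End of the key's blade, on its axis, 78 mm below the handle's centre; axes as the handle's.
- stand_top (a point): Centre of the top face of the fixed aluminium key stand (block 75 mm in x, 60 mm in y, 55 mm tall); a blind slot 20 mm (x) by 10 mm (y), 52 mm deep, opens here and holds the key's blade.
- slot (a point): Centre of the mouth of the slot in the fixed heating stirrer: in a steel collar (34 x 46 mm, 4 mm proud of the white housing), 89 mm above the table. The slot is straight-sided, 21 mm long along this point's y and 11 mm wide along its x; z up. The stirrer (220 mm in x, 160 mm in y, housing top 85 mm above the table) has this slot 68 mm from its centre towards its front (-x), on its centre line; behind it lies a bare aluminium heating plate, top 91 mm above the table.
- reset_button (a joint): Travel of the black reset button inside the slot, m: 0 up, 0.008 fully down. Unpressed, its top lies 28 mm below the slot's mouth. Spring: moves from 3 N, 8 N at full travel; springs back when let go. It must be past half its travel (4 mm) to count as held.
- bottle1_mid (a point): A bystander: middle of a glass bottle with red cap, 68 mm across, 111 mm tall, standing loose on the table; point 55 mm above its foot.
- bottle2_mid (a point): A second such bottle.
- dish_mid (a point): A bystander: middle of a loose flat round white dish, 90 mm across, 16 mm tall, lying on the stirrer's heating plate.
Mind the look-alikes: they are no part of the job. Of the things shaped like the part that bears key_handle, the black one is meant. Leave any orange look-alike of the part that bears stand_top alone.

How it is judged:
By the outcome, as a careful person would: the job done as asked, in the order asked, and still so for the second after the job is handed in, while the arm keeps its last pose, push and grip.
It also fails if it takes over 45 s, if anything falls off the work surface, if the arm or the gripper's body presses on something with over 40 N, if the wrist force passes 120 N, or if a joint passes its speed limit or range.

### The arm

A 6-joint arm with a two-finger parallel gripper is mounted at the origin on the work surface. World frame = base frame: x ahead of the robot, y to its left, z up, the work surface at z = 0. Lengths are in m, angles in rad, forces in N, time in s.
With the tool pointing down it reaches from about 0.3 to 0.75 m from the base axis. Payload 8.5 kg.
Tool frame: the origin (TCP) lies between the finger pads; the fingertips stand 19 mm ahead of it and the grasp point (between the pads) is the TCP (env.tip_extent is the distance from the TCP to the fingertips, in m); z points along the fingers, y is the line along which they close (so a half turn about z gives the same grasp; the last joint's range is limited). The gripper opens to 88 mm and grips with 3 to 60 N. Pads are 18 mm wide; open, the fingers measure 123 mm over their backs; the gripper's body (75 mm by 187 mm) begins 45 mm behind the grasp point.
Start: joints at [-1.329, 0.381, 1.297, -0, 1.464, -0.215], TCP at [0.243, -0.494, 0.226] pointing down, gripper open.
Joint ranges: [-3.11, 3.11], [-0.89, 2.33], [0.22, 2.48], [-1.42, 4.56], [0.17, 2.85], [-2.88, 2.88]. Speed limits (rad/s): [2.39, 2.39, 3.14, 3.14, 3.14, 3.14].

### API

Orientations are given as a rotation vector (axis times angle).
In Python, from cell import get_obs, cams, env gives the robot as it stands.
- The arm moves only by the tool apply_moves, never from a script. Its argument "commands" is text: rows parted by semicolons, each of 7 numbers parted by spaces: the turn, a rotation vector about the tool's x, y, z in rad, then the shift along the tool's x, y, z in mm, then the finger opening in mm, from 0 to 88.1. In form: wx wy wz x y z hand; .... A call has 1 to 8 rows; each row is the pose to reach, as a shift and turn from the pose commanded when the call began, along the tool's axes at that moment; what a row does not reach only later rows make up. A row lasts 1/10 s, in which the tool goes at most 50 mm and 8.59 degrees, less where a joint would pass 70% of its speed; a pose out of reach is approached as far as the arm can. A call with a gripper value outside its range is refused whole. The fingers move at their own pace and stop on an object; "newtons" is the grip in N (left out, the last holds). Time passes only in rows, so rows that repeat a pose let the fingers close. It gives the time, the measured TCP pose, the force, the opening and the grip force at its end, in the units of the state.
- get_obs(): the state, without advancing time (a new reading comes with each control period).
- cams.snapshot(name): name is "scene" or "side" or "wrist"; returns the picture (400x640x3 uint8, red, green, blue); there is no depth.
- cams.camera_model(name): a dict with "K" (3x3 intrinsics, pixels), "rvec" (rotation vector, rad) and "tvec" (3), from world to camera coordinates, as OpenCV has them. Camera axes: x right, y down, z forward; pixel columns grow to the right and rows downward; lengths in m; the calibration is good to about 2 mm. The wrist camera is an equidistant fisheye: a pixel r from the principal point sees the ray r / f radians off the axis. A picture is of the moment at which its call begins: read the wrist's pose just before it. camera_model takes no time and is no camera call; for the wrist camera it gives the pose at the moment of the call.
- env.job_done(): hands the job in; it is judged then, once.
The state is a dict: "time": time; "joint_pos": joint angles; "dq": joint speeds; "tau": joint torques, N m; "tcp_pos": TCP position; "tcp_rot": TCP orientation; "force": force on the tool from outside, world axes, zero at the start; "ft_torque": the same for the moment, N m; "opening": opening from 0.0 (shut) to 1.0 (fully open); "grip_force": force on a finger pad.
Only numpy, scipy, OpenCV 4.12 (cv2) and the standard library are available. Lean on these libraries where they do the work, as an engineer would, in place of code of your own. Each camera call takes 0.05 s, during which the arm holds its last target. There are 200 camera calls.

## Working session

There is one attempt and no reset: what is moved stays moved. The work goes in short steps, Python scripts to look and compute and a tool call to move; the robot and the scene stay as the last step left them, time stands still between calls to the robot, and variables do not carry over. Pictures are saved under pics/ and viewed, at most 10 in all, crops included, and the job is handed in when it is done.

Besides the shell and the picture viewer there is one more tool, called after ">>>" in YAML: its name, and indented under it one key for each argument. apply_moves: Moves the arm, as the interface text tells. Its arguments: {"type":"object","properties":{"commands":{"type":"string"},"newtons":{"type":"number"}},"required":["commands"]}

```bash
mkdir -p pics; ls
python3 - <<'E'
from cell import get_obs,cams,env
import cv2,numpy as np
for n in("scene","side"):
    im=cams.snapshot(n);cv2.imwrite(f"pics/{n}0.png",im[:,:,::-1])
    m=cams.camera_model(n);R=cv2.Rodrigues(np.array(m["rvec"]))[0];print(n,np.round(m["K"],1).tolist(),(-R.T@np.array(m["tvec"]).ravel()).round(3),R[2].round(2))
o=get_obs();print(o["tcp_pos"],o["tcp_rot"],env.tip_extent)
E
```

```text
pics
scene [[437.3, 0.0, 320.4], [0.0, 437.3, 189.3], [0.0, 0.0, 1.0]] [1.228 0.009 0.823] [-0.66 -0.02 -0.75]
side [[417.4, 0.0, 320.7], [0.0, 417.4, 204.9], [0.0, 0.0, 1.0]] [ 0.576 -0.636  0.507] [ 0.05  0.81 -0.58]
[ 0.2425285  -0.49336239  0.22541928] [-3.05881175e+00 -7.11046689e-01  3.76228901e-05] 0.019
```

View pics/scene0.png

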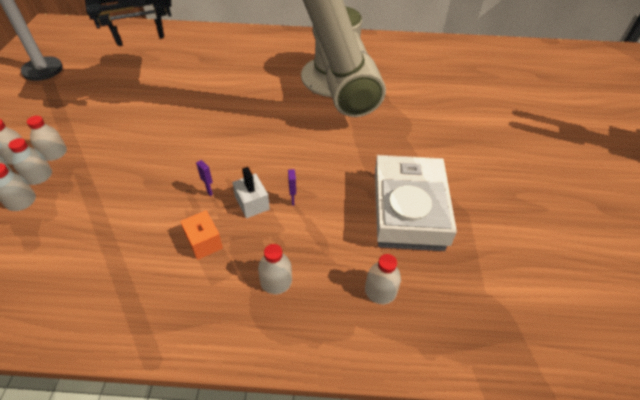

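View pics/side0.png

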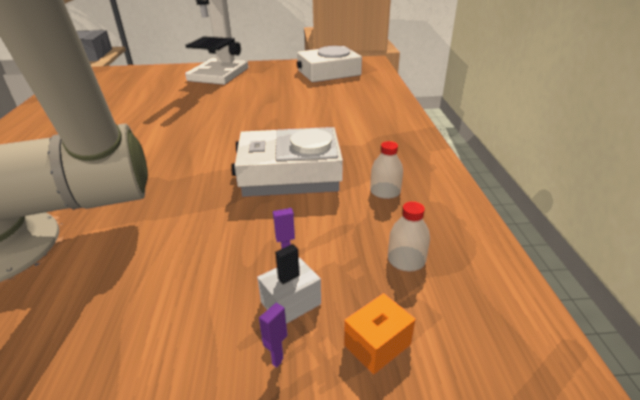

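Candidates for the key are black at scene (249,180) / side (288,264), purple at scene (204,172) and purple at scene (292,183). For the stand they are silver at scene (251,195) and orange at scene (201,233). By the description I choose black and silver, and I'll check that in a close crop.

```bash
cat > h.py <<'E'
import cv2,numpy as np
from cell import get_obs,cams,env
def cam(n):
    m=cams.camera_model(n);R=cv2.Rodrigues(np.array(m["rvec"],float))[0]
    return np.array(m["K"]),R,np.array(m["tvec"],float).ravel()
def ray(n,uv,c=None):
    K,R,t=c or cam(n);p=(np.array(uv,float)-K[:2,2])/K[[0,1],[0,1]]
    if n=="wrist":
        a=np.linalg.norm(p);d=np.r_[p/a*np.sin(a),np.cos(a)]
    else: d=np.r_[p,1]
    return -R.T@t,R.T@d/np.linalg.norm(d)
def plane(n,uv,z,c=None):
    o,d=ray(n,uv,c);return o+d*(z-o[2])/d[2]
def tri(a,b):
    (o,d),(p,e)=a,b;s=np.linalg.lstsq(np.c_[d,-e],p-o,rcond=None)[0]
    A,B=o+s[0]*d,p+s[1]*e;return (A+B)/2,np.linalg.norm(A-B)
def blobs(m,amin=25):
    n,l,s,c=cv2.connectedComponentsWithStats(m.astype(np.uint8))
    return [(c[i],s[i],l==i) for i in range(1,n) if s[i][4]>=amin]
E
python3 - <<'E'
from h import *
ims={n:cv2.imread(f"pics/{n}0.png") for n in("scene","side")}
box={"scene":(190,150,310,260),"side":(225,190,345,380)}
pt={}
for n,im in ims.items():
    hsv=cv2.cvtColor(im,cv2.COLOR_BGR2HSV);H,S,V=[hsv[...,i].astype(int) for i in range(3)]
    x0,y0,x1,y1=box[n];w=np.zeros(H.shape,bool);w[y0:y1,x0:x1]=1
    for k,m in dict(black=(V<45),purple=(H>125)&(H<160)&(S>80),silver=(S<45)&(V>90)).items():
        for c,s,mm in blobs(m&w,40):
            r=cv2.minAreaRect(np.argwhere(mm)[:,::-1].astype(np.float32)); print(n,k,c.round(1),s,np.round(cv2.boxPoints(r),1).tolist())
            if k!="silver": pt.setdefault(k+n,[]).append(c)
P=lambda a,b:tri(ray("scene",a),ray("side",b))
print("black",P(pt["blackscene"][0],pt["blackside"][0]))
for a in pt["purplescene"]:
    for b in pt["purpleside"]: print("purple",a.round(),b.round(),P(a,b))
a=cv2.resize(ims["scene"][150:225,235-50:235+65],None,fx=3.4,fy=3.4,interpolation=2)
b=cv2.resize(ims["side"][200:375,245:330],None,fx=3.4,fy=3.4,interpolation=2)
c=cv2.resize(ims["scene"][150:185,370:460],None,fx=4.3,fy=4.3,interpolation=2)
o=np.zeros((600,800,3),np.uint8)
for q,x,y in((a,0,0),(c,0,300),(b,400,0)):o[y:y+q.shape[0],x:x+q.shape[1]]=q[:600-y,:800-x]
cv2.imwrite("pics/crop.png",o)
E
```

```text
scene black [247.9 179.6] [243 168  11  23 146] [[242.8000030517578, 168.5], [249.89999389648438, 167.39999389648438], [253.10000610351562, 189.8000030517578], [246.0, 190.89999389648438]]
scene purple [204.8 174.5] [197 161  15  34 229] [[196.3000030517578, 161.8000030517578], [205.3000030517578, 159.10000610351562], [215.3000030517578, 192.39999389648438], [206.3000030517578, 195.10000610351562]]
scene purple [291.7 181.8] [289 170   6  29 136] [[289.0, 170.0], [294.0, 170.0], [294.0, 198.0], [289.0, 198.0]]
scene silver [251.5 196.9] [234 175  34  41 804] [[231.6999969482422, 183.60000610351562], [258.3999938964844, 173.3000030517578], [271.29998779296875, 206.6999969482422], [244.5, 217.0]]
side black [287.5 264.4] [277 246  21  37 569] [[276.1000061035156, 247.0], [295.70001220703125, 245.60000610351562], [298.20001220703125, 281.0], [278.70001220703125, 282.3999938964844]]
side purple [283.9 225.9] [273 208  21  41 629] [[272.29998779296875, 210.10000610351562], [291.70001220703125, 207.5], [296.8999938964844, 246.10000610351562], [277.6000061035156, 248.6999969482422]]
side pu
[... 338 characters left out ...]
 62   64 2156] [[250.5, 281.29998779296875], [303.8999938964844, 251.60000610351562], [329.6000061035156, 297.79998779296875], [276.20001220703125, 327.5]]
black (array([ 0.55438841, -0.18435647,  0.08260137]), np.float64(0.0015533126022736598))
purple [205. 174.] [284. 226.] (array([ 0.58314892, -0.24483976,  0.17128814]), np.float64(0.0705968194501482))
purple [205. 174.] [274. 331.] (array([ 0.53470867, -0.29137907,  0.0700631 ]), np.float64(0.0014742973179903236))
purple [292. 182.] [284. 226.] (array([ 0.54870428, -0.08431325,  0.07664376]), np.float64(0.0027467881120404936))
purple [292. 182.] [274. 331.] (array([ 0.4831848 , -0.13062059, -0.06331685]), np.float64(0.11535859244406552))
```

View pics/crop.png

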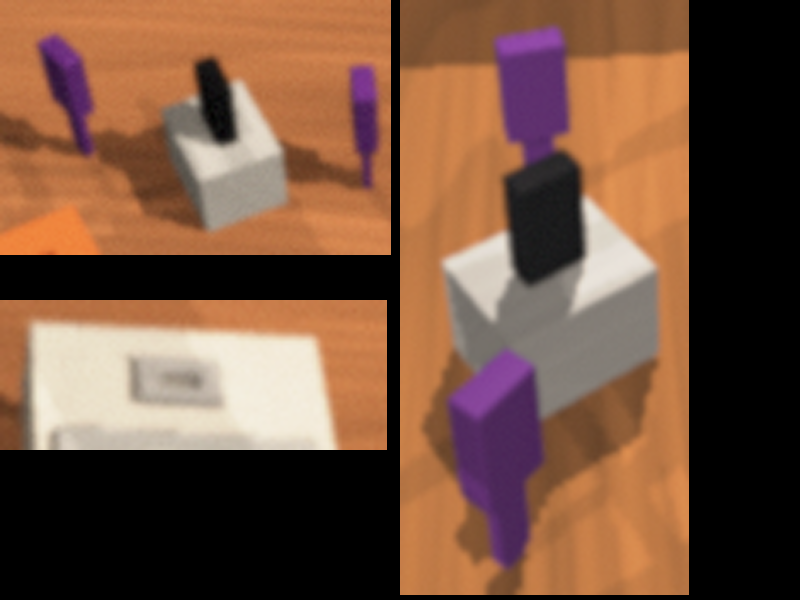

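The crop shows the black handle (scene (248,180)) standing in the silver stand, with loose purple keys about 100 mm to either side. The collar with its slot is at scene about (411,168). Next I get the stand yaw and the move to put the wrist camera above the key.

```bash
cat >> h.py <<'E'
from scipy.spatial.transform import Rotation as Ro
def rel(xyz,yaw):
    """tool pointing down, tool y axis at world angle yaw (mod pi, nearest)"""
    o=get_obs();R0=Ro.from_rotvec(o["tcp_rot"]);best=None
    for k in(0,np.pi):
        a=yaw+k;y=np.r_[np.cos(a),np.sin(a),0];z=np.r_[0,0,-1.];Rt=Ro.from_matrix(np.c_[np.cross(y,z),y,z])
        w=(R0.inv()*Rt).as_rotvec()
        print("rot",w.round(4),"deg",np.degrees(np.linalg.norm(w)).round(1),"shift mm",(R0.inv().apply(np.array(xyz)-o["tcp_pos"])*1e3).round(1))
    print("tcp",o["tcp_pos"].round(4),"q6",o["joint_pos"][5].round(2),"F",o["force"].round(1),"t",o["time"],"open",round(o["opening"],3))
E
python3 - <<'E'
from h import *
L,B,Rr=[plane("side",p,.055) for p in((257.6,278),(300.9,259),(320.6,278.8))]
for a,b in((L,B),(B,Rr)):
    d=b-a;print(np.linalg.norm(d).round(4),np.degrees(np.arctan2(d[1],d[0])).round(1))
print((L+Rr)/2)
# slot: collar in scene and slot in side
print("slot scene",plane("scene",(370+182/4.3,150+(380-300)/4.3),.089),"side",plane("side",(257.5,146.5),.089))
m=cams.camera_model("wrist");o=get_obs();K,R,t=cam("wrist");c=-R.T@t
T=Ro.from_rotvec(o["tcp_rot"]);print("cam in tool mm",T.inv().apply(c-o["tcp_pos"])*1e3,"axis",T.inv().apply(R[2]),K[0])
rel((.554,-.184,.20),np.radians(120))
E
```

```text
0.0755 28.2
0.0538 -58.9
[ 0.55554814 -0.18635165  0.055     ]
slot scene [0.49409883 0.19655655 0.089     ] side [0.49475828 0.18202061 0.089     ]
cam in tool mm [  70.50049564    0.60680537 -158.55161156] axis [-2.74441312e-01 -1.16195910e-05  9.61603851e-01] [309.70691629   0.         319.70029131]
rot [-5.0000e-04  1.8000e-03  3.0748e+00] deg 176.2 shift mm [ 416.  -140.2   25.7]
rot [-0.0012 -0.0003 -0.0668] deg 3.8 shift mm [ 416.  -140.2   25.7]
tcp [ 0.2425 -0.4934  0.2254] q6 -0.22 F [-0.  -0.1 -0.3] t 0.1 open 1.0
```

>>> apply_moves:
  commands: "0 0 -0.067 416 -140 10 88;0 0 -0.067 416 -140 10 88;0 0 -0.067 416 -140 10 88;0 0 -0.067 416 -140 10 88;0 0 -0.067 416 -140 10 88;0 0 -0.067 416 -140 10 88;0 0 -0.067 416 -140 10 88;0 0 -0.067 416 -140 10 88"

```text
time: 0.9
tcp_pos: [0.5276, -0.2101, 0.2166]
tcp_rot: [-3.034, -0.813, 0.001]
force: [0.5, -1.0, 0.9]
opening: 1.0
grip_force: 0.0
```

>>> apply_moves:
  commands: "0 0 0 0 0 0 70;0 0 0 0 0 0 50"

```text
time: 1.1
tcp_pos: [0.5267, -0.2112, 0.2163]
tcp_rot: [-3.033, -0.817, 0.001]
force: [0.4, -0.5, 0.3]
opening: 0.844
grip_force: 0.0
```

Run:
```python
from h import *
rel((.554,-.184,.20),np.radians(119.5))
im=cams.snapshot("wrist");cv2.imwrite("pics/w1.png",im[:,:,::-1])
```

```text
rot [-1.1000e-03 -1.2000e-03 -3.1305e+00] deg 179.4 shift mm [37.2 -9.8 16.3]
rot [-0.0008  0.0007  0.0111] deg 0.6 shift mm [37.2 -9.8 16.3]
tcp [ 0.5267 -0.2112  0.2163] q6 0.46 F [ 0.4 -0.5  0.3] t 1.1 open 0.844
```

View pics/w1.png

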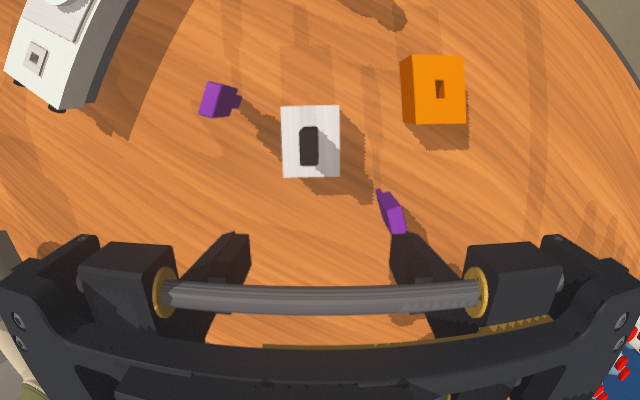

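The wrist view shows the silver stand's top at (281..340, 105..178), with the black handle at (309,146). The collar is at (36,57), and the purple keys are well clear of the finger lanes. Next I measure the handle precisely.

Run:
```python
from h import *
im=cv2.imread("pics/w1.png");hsv=cv2.cvtColor(im,cv2.COLOR_BGR2HSV).astype(int)
w=np.zeros(im.shape[:2],bool);w[95:190,270:350]=1;c=cam("wrist")
def ang(v):return np.degrees(np.arctan2(v[1],v[0]))
def rect(m,z):
    ct=max(cv2.findContours(m.astype(np.uint8),0,2)[0],key=cv2.contourArea)[:,0]
    P=np.array([plane("wrist",p,z,c)[:2] for p in ct]);r=cv2.minAreaRect((P*1e3).astype(np.float32));print(z,r)
S,V=hsv[...,1],hsv[...,2]
bl=blobs((V<75)&(S<90)&w,40); print([(b[0],b[1]) for b in bl])
b=max(bl,key=lambda b:b[1][4])
yy,xx=np.nonzero(b[2]);
for z in(.111,):rect(b[2],z)
st=((S<60)&w)|b[2]; st=cv2.morphologyEx(st.astype(np.uint8),cv2.MORPH_CLOSE,np.ones((5,5)))
rect(max(blobs(st),key=lambda b:b[1][4])[2],.055)
cv2.imwrite("pics/w1c.png",cv2.resize(np.hstack([im[50:200,250:370],cv2.cvtColor((b[2]*255).astype(np.uint8),8)[50:200,250:370]]),None,fx=3.3,fy=3.3,interpolation=2))
```

```text
[(array([308.35294118, 145.75851393]), array([300, 127,  18,  38, 646], dtype=int32))]
0.111 ((556.7440795898438, -183.92626953125), (32.01232147216797, 14.657525062561035), 29.77448844909668)
0.055 ((555.0656127929688, -184.6200408935547), (74.79513549804688, 59.7872314453125), 31.224414825439453)
```

View pics/w1c.png

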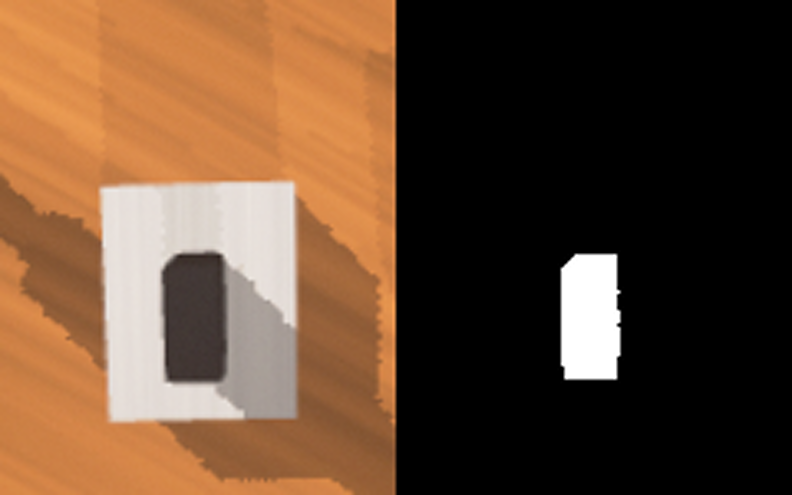

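>>> apply_moves:
  commands: "0 0 0 39 -8.6 60 45;0 0 0 39 -8.6 60 45;0 0 0 39 -8.6 60 45;0 0 0 39 -8.6 60 45;0 0 0 39 -8.6 60 45"

```text
time: 1.65
tcp_pos: [0.5558, -0.1864, 0.1584]
tcp_rot: [3.033, 0.811, 0.003]
force: [-0.9, 0.3, -0.0]
opening: 0.511
grip_force: 0.0
```

```bash
python3 -c "
from h import *
rel((.556,-.1843,.092),np.radians(120.3))"
```

```text
rot [-1.600e-03 -3.500e-03  3.135e+00] deg 179.6 shift mm [ 1.2 -1.9 66.4]
rot [ 0.0022 -0.001  -0.0066] deg 0.4 shift mm [ 1.2 -1.9 66.4]
tcp [ 0.5558 -0.1864  0.1584] q6 0.52 F [-0.9  0.3 -0. ] t 1.65 open 0.511
```

>>> apply_moves:
  commands: "0 0 -0.006 1 -1.8 35 45;0 0 -0.006 1 -1.8 66 45;0 0 -0.006 1 -1.8 66 45;0 0 -0.006 1 -1.8 66 45;0 0 -0.006 1 -1.8 66 45"

```text
time: 2.15
tcp_pos: [0.5567, -0.1838, 0.0931]
tcp_rot: [3.03, 0.821, 0.004]
force: [0.4, -0.4, 0.3]
opening: 0.508
grip_force: 0.0
```

```bash
python3 -c "
from h import *
rel((.556,-.1843,.092),np.radians(120.3))"
```

```text
rot [ 3.0000e-03  5.2000e-03 -3.1411e+00] deg 180.0 shift mm [-0.9  0.1  1.1]
rot [ 0.0033 -0.0019  0.0005] deg 0.2 shift mm [-0.9  0.1  1.1]
tcp [ 0.5567 -0.1838  0.0931] q6 0.52 F [ 0.4 -0.4  0.3] t 2.15 open 0.508
```

>>> apply_moves:
  commands: "0 0 0 0 0 0 30;0 0 0 0 0 0 20;0 0 0 0 0 0 17;0 0 0 0 0 0 8;0 0 0 0 0 0 8;0 0 0 0 0 0 8;0 0 0 0 0 0 8"
  newtons: 30

```text
time: 2.85
tcp_pos: [0.556, -0.183, 0.0911]
tcp_rot: [3.032, 0.822, 0.001]
force: [-0.6, 0.3, 3.5]
opening: 0.175
grip_force: 30.0
```

>>> apply_moves:
  commands: "0 0 0 0 0 -20 8;0 0 0 0 0 -45 8;0 0 0 0 0 -75 8;0 0 0 0 0 -105 8;0 0 0 0 0 -135 8;0 0 0 0 0 -135 8"

```text
time: 3.45
tcp_pos: [0.557, -0.1835, 0.2296]
tcp_rot: [3.027, 0.821, 0.008]
force: [0.7, 0.1, -0.4]
opening: 0.175
grip_force: 30.0
```

```bash
python3 -c "
from h import *
rel((.495,.11,.225),np.radians(0))"
```

```text
rot [ 0.0073 -0.     -1.0408] deg 59.6 shift mm [  94.8 -284.6    3.2]
rot [-0.     -0.0085  2.1007] deg 120.4 shift mm [  94.8 -284.6    3.2]
tcp [ 0.557  -0.1835  0.2296] q6 0.52 F [ 0.7  0.1 -0.4] t 3.45 open 0.175
```

>>> apply_moves:
  commands: "0 0 -0.13 12 -36 0 8;0 0 -0.26 24 -72 0 8;0 0 -0.39 36 -108 0 8;0 0 -0.52 48 -144 0 8;0 0 -0.65 60 -180 0 8;0 0 -0.78 72 -216 0 8;0 0 -0.91 84 -252 0 8;0 0 -1.04 95 -285 0 8"

```text
time: 4.25
tcp_pos: [0.4928, 0.1126, 0.2247]
tcp_rot: [-2.215, -2.225, 0.002]
force: [0.3, 0.4, -0.6]
opening: 0.174
grip_force: 30.0
```

>>> apply_moves:
  commands: "0 0 0 0 0 0 8;0 0 0 0 0 0 8;0 0 0 0 0 0 8"

```text
time: 4.55
tcp_pos: [0.494, 0.1101, 0.2253]
tcp_rot: [-2.225, -2.218, 0.001]
force: [-0.5, -0.3, -0.9]
opening: 0.18
grip_force: 30.0
```

Run:
```python
from h import *
rel((.495,.11,.225),0)
c=cam("wrist");np.savez("w2.npz",*c,tcp=get_obs()["tcp_pos"],rot=get_obs()["tcp_rot"])
cv2.imwrite("pics/w2.png",cams.snapshot("wrist")[:,:,::-1])
```

```text
rot [-0.0009  0.0003 -0.0032] deg 0.2 shift mm [-0.1  1.   0.3]
rot [4.0000e-04 1.4000e-03 3.1384e+00] deg 179.8 shift mm [-0.1  1.   0.3]
tcp [0.494  0.1101 0.2253] q6 -0.01 F [-0.5 -0.3 -0.9] t 4.55 open 0.18
```

View pics/w2.png

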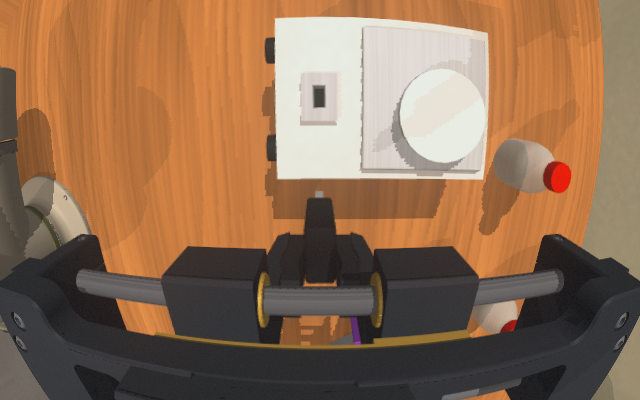

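The slot's dark mouth is at (319,97) inside the collar, with the dish to its right at (443,115). The key is held, and its steel tip is visible at (319,194). Next I measure the slot centre and yaw, and the key's tip offset.

Run:
```python
from h import *
f=np.load("w2.npz");c=(f["arr_0"],f["arr_1"],f["arr_2"]);tcp=f["tcp"];T=Ro.from_rotvec(f["rot"])
im=cv2.imread("pics/w2.png");hsv=cv2.cvtColor(im,cv2.COLOR_BGR2HSV).astype(int);S,V=hsv[...,1],hsv[...,2]
def win(x0,y0,x1,y1):
    w=np.zeros(S.shape,bool);w[y0:y1,x0:x1]=1;return w
def rect(m,z,name):
    ct=max(cv2.findContours(m.astype(np.uint8),0,2)[0],key=cv2.contourArea)[:,0]
    P=np.array([plane("wrist",p,z,c)[:2] for p in ct]);r=cv2.minAreaRect((P*1e3).astype(np.float32));print(name,r)
g=V[84:110,305:334];print(g[13],g[:,14])
print(V[97,290:350]);
m=(V<150)&win(308,80,332,112);rect(max(blobs(m),key=lambda b:b[1][4])[2],.089,"slot dark")
# housing left edge (image col transition at each row) on z=.085
pts=[]
for v in range(25,172,3):
    row=S[v,262:300];k=np.nonzero(row<60)[0]
    if len(k): pts.append(plane("wrist",(262+k[0],v),.085,c)[:2])
pts=np.array(pts);l=cv2.fitLine(pts.astype(np.float32),cv2.DIST_HUBER,0,.001,.001).ravel();print("front edge dir",np.degrees(np.arctan2(l[1],l[0])),l[2:],)
y0,y1=pts[:,1].min(),pts[:,1].max();print(y0,y1)
# housing bottom (near) edge rows at columns
ptb=[]
for u in range(290,470,5):
    col=S[165:195,u];k=np.nonzero(col>80)[0]
    if len(k): ptb.append(plane("wrist",(u,165+k[0]-.5),.085,c)[:2])
ptb=np.array(ptb);l=cv2.fitLine(ptb.astype(np.float32),cv2.DIST_HUBER,0,.001,.001).ravel();print("side edge dir",np.degrees(np.arctan2(l[1],l[0])),l[2:])
K,R,t=c
def proj(X):
    p=R@X+t;a=np.arctan2(np.hypot(*p[:2]),p[2]);return K[:2,2]+K[0,0]*a*p[:2]/np.hypot(*p[:2])
for d in(80,86.5,92): print(d,proj(tcp+T.apply([0,0,d/1e3])))
cv2.imwrite("pics/w2c.png",np.hstack([cv2.resize(im[60:140,280:360],None,fx=5,fy=5,interpolation=2),cv2.resize(im[180:260,280:360],None,fx=5,fy=5,interpolation=2)]))
```

```text
[220 220 219 217 216 215 211 191 139  94  71  67  67  68  66  69  68  69
  77 109 168 215 221 219 219 217 217 217 217] [201 155 114 105  93  70  68  69  69  68  68  69  66  66  68  67  67  68
  65  68  67  66  67 158 213 215]
[234 234 234 234 235 235 236 235 236 236 213 208 217 216 216 220 220 219
 217 216 215 211 191 139  94  71  67  67  68  66  69  68  69  77 109 168
 215 221 219 219 217 217 217 217 215 214 219 227 233 233 233 235 234 234
 235 233 234 234 233 233]
slot dark ((493.2319030761719, 193.714599609375), (20.04989242553711, 10.322681427001953), 89.77008819580078)
front edge dir 89.48731 [0.45102584 0.19409595]
0.12354080877703114 0.26634314526146075
side edge dir 0.2392847 [0.54047346 0.11379694]
80 [319.42873607 199.18690751]
86.5 [319.43551082 196.96261979]
92 [319.4409957 195.1640073]
```

View pics/w2c.png

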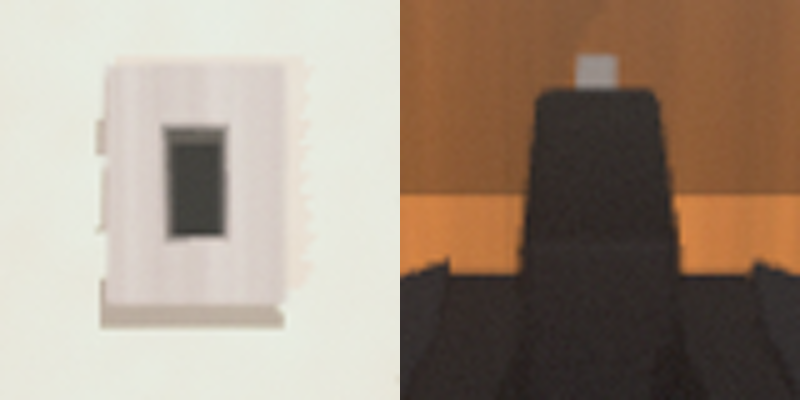

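>>> apply_moves:
  commands: "0 0 0 21 0.9 0 8;0 0 0 42 0.9 0 8;0 0 0 63 0.9 0 8;0 0 0 84.2 0.9 0 8;0 0 0 84.2 0.9 20 8;0 0 0 84.2 0.9 33 8;0 0 0 84.2 0.9 33 8;0 0 0 84.2 0.9 33 8"
  newtons: 50

```text
time: 5.4
tcp_pos: [0.4953, 0.1945, 0.1931]
tcp_rot: [-2.224, -2.218, 0.0]
force: [0.3, 0.1, -0.9]
opening: 0.169
grip_force: 50.0
```

Run:
```python
from h import *
rel((.4932,.1944,.165),0)
a=cams.snapshot("side")[100:190,210:330,::-1];b=cams.snapshot("scene")[120:210,360:480,::-1]
cv2.imwrite("pics/c3.png",cv2.resize(np.hstack([a,b]),None,fx=3.3,fy=3.3,interpolation=2))
```

```text
rot [-0.      0.     -0.0027] deg 0.2 shift mm [-0.1 -2.1 28.1]
rot [1.0000e-04 1.0000e-04 3.1389e+00] deg 179.8 shift mm [-0.1 -2.1 28.1]
tcp [0.4953 0.1945 0.1931] q6 0.15 F [ 0.3  0.1 -0.9] t 5.4 open 0.169
```

View pics/c3.png

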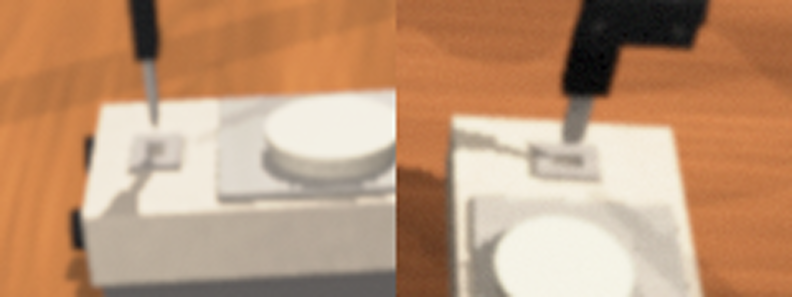

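The key hangs above the collar, and x is 2 mm too large because I got a sign wrong. I'll correct that and then descend.

>>> apply_moves:
  commands: "0 0 0 0 -2 0 8;0 0 0 0 -2 5 8;0 0 0 0 -2 10 8;0 0 0 0 -2 15 8;0 0 0 0 -2 20 8;0 0 0 0 -2 25 8;0 0 0 0 -2 28 8;0 0 0 0 -2 28 8"

```text
time: 6.3
tcp_pos: [0.4927, 0.1952, 0.1644]
tcp_rot: [-2.222, -2.22, 0.001]
force: [0.4, 0.3, -1.0]
opening: 0.174
grip_force: 50.0
```

>>> apply_moves:
  commands: "0 0 0 0 0 4 8;0 0 0 0 0 8 8;0 0 0 0 0 12 8;0 0 0 0 0 16 8;0 0 0 0 0 18 8;0 0 0 0 0 18 8;0 0 0 0 0 18 8"

```text
time: 7.0
tcp_pos: [0.4929, 0.1952, 0.147]
tcp_rot: [2.222, 2.22, 0.0]
force: [-0.3, 0.9, 1.2]
opening: 0.171
grip_force: 50.0
```

>>> apply_moves:
  commands: "0 0 0 0 0 1.5 8;0 0 0 0 0 3 8;0 0 0 0 0 4.5 8;0 0 0 0 0 5.5 8;0 0 0 0 0 5.5 8;0 0 0 0 0 5.5 8"

```text
time: 7.6
tcp_pos: [0.4931, 0.1952, 0.1416]
tcp_rot: [2.222, 2.22, 0.001]
force: [0.2, 0.8, 5.8]
opening: 0.171
grip_force: 50.0
```

>>> apply_moves:
  commands: "0 0 0 0 0 0.8 8;0 0 0 0 0 0.8 8;0 0 0 0 0 0.8 8;0 0 0 0 0 0.8 8;0 0 0 0 0 0.8 8"

```text
time: 8.1
tcp_pos: [0.4931, 0.1953, 0.1409]
tcp_rot: [2.222, 2.22, 0.001]
force: [-0.5, -0.3, 6.2]
opening: 0.173
grip_force: 50.0
```

Run:
```python
from h import *
o=get_obs();print(o["tcp_pos"],o["force"])
a=cams.snapshot("side")[70:220,210:450,::-1];b=cams.snapshot("scene")[110:310,240:480,::-1]
cv2.imwrite("pics/c4.png",cv2.resize(np.vstack([a,b]),None,fx=1.7,fy=1.7,interpolation=2))
```

```text
[0.49307394 0.19525271 0.1408904 ] [-0.46202383 -0.33317989  6.21709526]
```

View pics/c4.png

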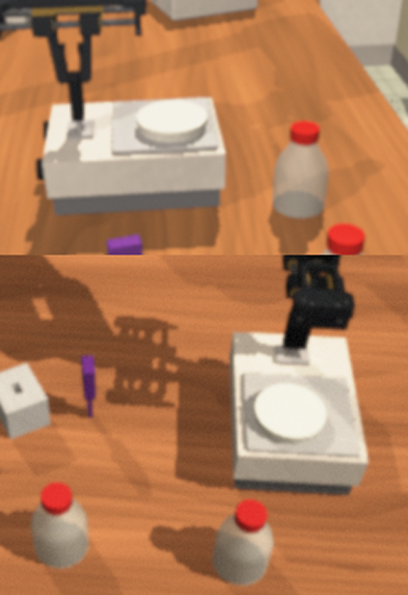

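The key is in the slot, and the push of about 7 N net puts the button about 6.5 mm down. The dish and the bottles have not moved.

```bash
python3 -c "
from cell import env
print(env.job_done())"
```

```text
the job is handed in; nothing more can be done
None
```

I handed the job in with the black reset key gripped at 50 N in the stirrer's slot, holding the button down an estimated 6–7 mm (judged from the push force and key height), with the dish and bottles undisturbed, about 8 s on the robot's clock; no verdict was returned.

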